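# Make up a syrup feeder on a nucleus crown board

## Robot

A 6-joint arm with a two-finger parallel gripper is mounted at the origin on the work surface. World frame = base frame: x ahead of the robot, y to its left, z up, the work surface at z = 0. Lengths are in m, angles in rad, forces in N, time in s.
With the tool pointing down it reaches from about 0.325 to 0.925 m from the base axis. Payload 3.1 kg.
Tool frame: the origin (TCP) lies at the very end of the fingers, on their centre line; the grasp point (between the pads) lies 19 mm behind it (r.hold_point_z is the distance from the TCP to the grasp point, in m); z points along the fingers, y is the line along which they close (so a half turn about z gives the same grasp; the last joint's range is limited). The gripper opens to 85 mm and grips with 20 to 120 N. Pads are 22 mm wide; open, the fingers measure 114 mm over their backs; the gripper's body (76 mm by 85 mm) begins 54 mm behind the grasp point. The pads swing forward as they close: fully open they stand 13 mm farther back than shut.
Start: joints at [-1.303, 0.217, 1.613, -0, 1.311, -0.112], TCP at [0.232, -0.58, 0.231] pointing down, gripper open.
Joint ranges: [-2.75, 2.75], [-0.78, 2.1], [0.31, 2.55], [-1.13, 4.27], [0.13, 2.63], [-2.58, 2.58]. Speed limits (rad/s): [2.79, 2.79, 3.14, 3.14, 3.14, 3.14].

## Interface

Orientations are given as a unit quaternion [x, y, z, w].
In Python, from workcell import r, eyes gives the robot as it stands.
- The arm moves only by the tool carry_out, never from a script. Its argument "plan" is a list of rows, each a list of 3 entries, a list of its own where there are three numbers: the shift along the tool's x, y, z in cm, then the turn, a rotation vector about the tool's x, y, z in degrees, then the closure, from -1 (fully open) to 1 (shut). In form: [[[x, y, z], [wx, wy, wz], gripper], ...]. A call has 1 to 5 rows; each row shifts and turns the commanded pose from where the row before left it, along the tool's axes as they then stand; what a row does not reach is not made up. A row lasts 1/8 s, in which the tool goes at most 62.5 mm and 10.7 degrees, less where a joint would pass 70% of its speed; a pose out of reach is approached as far as the arm can. A call is refused whole if a number of a shift passes 6.25 or a number of a turn 10.7, either way. A call with a gripper value outside its range is refused whole. The fingers move at their own pace and stop on an object; the grip force is fixed at half the most. Time passes only in rows, so rows that do not move let the fingers close. It gives the time, the measured TCP pose, the force, the opening and the grip force at its end, in the units of the state.
- r.read_state(): the state, without advancing time (a new reading comes with each control period).
- eyes.camera(name): name is "scene" or "top" or "wrist"; returns the picture (480x640x3 uint8, blue, green, red); there is no depth.
- eyes.camera_model(name): a dict with "intrinsics" (3x3 intrinsics, pixels), "k1" (the pictures are not rectified: a ray, as slopes to the right and down, at radius r is drawn at 1 + k1 r^2 times it, then the intrinsics apply), "world_from_camera" (4x4, takes a point from camera to world coordinates). Camera axes: x right, y down, z forward; pixel columns grow to the right and rows downward; lengths in m; the calibration is good to about 2 mm. A picture is of the moment at which its call begins: read the wrist's pose just before it. camera_model takes no time and is no camera call; for the wrist camera it gives the pose at the moment of the call.
- r.hand_in(): hands the job in; it is judged then, once.
The state is a dict: "time": time; "joints": joint angles; "dq": joint speeds; "tau": joint torques, N m; "eef_pos": TCP position; "ee_rot": TCP orientation; "force": force on the tool from outside, world axes, zero at the start; "wrist_torque": the same for the moment, N m; "grip_width": finger opening in m; "gripper_force": force on a finger pad.
Only numpy, scipy, OpenCV 4.12 (cv2) and the standard library are available. Lean on these libraries where they do the work, as an engineer would, in place of code of your own. Each camera call takes 0.05 s, during which the arm holds its last target. There are 200 camera calls.

## Task

Make up the round syrup feeder on the nucleus crown board, in this order: set the feeder pan on the board centred over the round feed hole, slip the perforated climbing sleeve over the pan's chimney, stand the cup upside down over the sleeve, then close the pan with the lid that fits it, each part fully down and level. Leave the smaller lid, the nail tray, the hive tool and the queen cage where they lie.

Things in the scene. Friction and masses are not known exactly. Their poses are not given: they have to be found in the camera images.
- board: Crown board of a nucleus hive (fixed): plywood square 190 x 180 mm on low battens, its flat top 17 mm above the table, with one round feed hole, 44 mm across, at its middle. Origin on the table surface under the centre of the hole; z up.
- pan: Feeder pan: open round white plastic dish, 152 mm across, 62 mm high, wall 3 mm, floor 5 mm thick, standing upright, about 160 g. At its middle a chimney, 24 mm thick at the foot, 20 mm at its top, which is 47 mm above the pan's underside; the pan can be gripped by it. Origin at the centre of its underside, z up.
- sleeve: Climbing sleeve: open perforated aluminium tube, 42 mm outside, 34 mm inside, 38 mm high, standing on end, about 45 g. Fits loosely over the chimney and stands on the pan's floor. Keep this end down. Origin at the centre of its lower end, z up.
- cup: Feeder cup: grey plastic beaker standing upside down, closed end up, 64 mm outside, 58 mm inside, 53 mm high (49 mm deep inside), about 50 g. Fits over sleeve and chimney, stands on the pan's floor with its top 4 mm below the pan's rim. Origin at the centre of its open (lower) rim, z up.
- lid: Lid of the feeder: round white plastic, 169 mm across (164 mm inside its 12 mm deep skirt), lying skirt down; plate top 15 mm above the origin; central knob 26 mm thick, its top 41 mm above the origin; about 120 g. Closed, the plate rests on the pan's rim, skirt outside the wall, origin 50 mm above the pan's underside. Origin: centre of the skirt's lower edge, z up.
- small_lid: Smaller lid of another feeder, same shape and same knob but only 112 mm across: too small for this pan. Bystander. Origin at the centre of its skirt's lower edge.
- nail_tray: Open wooden tray of frame nails, 150 x 110 x 32 mm (long along its x), bystander. Origin at the centre of its underside.
- hive_tool: Flat steel hive tool, about 210 mm long (along its x), up to 42 mm wide, 4 mm thick, lying flat, bystander. Origin near its middle, at its underside.
- queen_cage: Small wooden queen cage, 78 x 30 x 14 mm (long along its x), bystander. Origin at the centre of its underside.
Things that resemble listed ones, but are neither listed nor needed, are in the scene too. Of the things shaped like the cup, the grey one is meant. Several things have the shape of the sleeve; the one meant has the colours described above.

How it is judged:
By the outcome, as a careful person would: the job done as asked, in the order asked, and still so for the second after the job is handed in, with the robot touching nothing.
It also fails if it takes over 128 s, if anything falls off the work surface, if the arm or the gripper's body presses on something with over 40 N, if the wrist force passes 120 N, or if a joint passes its speed limit or range.

## Working session

There is one attempt and no reset: what is moved stays moved. The work goes in short steps, Python scripts to look and compute and a tool call to move; the robot and the scene stay as the last step left them, time stands still between calls to the robot, and variables do not carry over. Pictures are saved under pics/ and viewed, at most 14 in all, crops included, and the job is handed in when it is done.

Besides the shell and the picture viewer there is one more tool, called after ">>>" as name([rows], argument=value, ...), one row to a line, values as JSON. carry_out: Moves the arm, as the interface text tells. Its arguments: {"type":"object","properties":{"plan":{"type":"array","items":{"type":"array"}}},"required":["plan"]}

```bash
mkdir -p pics; ls
python3 - <<'E'
from workcell import r,eyes
import cv2
for n in("scene","top"):
    cv2.imwrite(f"pics/{n}0.png",eyes.camera(n)); m=eyes.camera_model(n); print(n,m)
print(r.read_state(), r.hold_point_z)
E
```

```text
pics
scene {'intrinsics': array([[600.43013124,   0.        , 320.52362436],
       [  0.        , 600.43013124, 236.16817016],
       [  0.        ,   0.        ,   1.        ]]), 'k1': -0.10736008364305522, 'world_from_camera': array([[ 0.85827465,  0.42384597, -0.28934273,  0.89055217],
       [ 0.51299311, -0.72422045,  0.46080669, -0.65697403],
       [-0.01423687, -0.54392953, -0.83901012,  1.26153454],
       [ 0.        ,  0.        ,  0.        ,  1.        ]])}
top {'intrinsics': array([[564.60445651,   0.        , 325.9654535 ],
       [  0.        , 564.60445651, 247.44375208],
       [  0.        ,   0.        ,   1.        ]]), 'k1': -0.13869890664840717, 'world_from_camera': array([[-0.00550666, -0.99736439,  0.07234606,  0.36682305],
       [-0.99997844,  0.00575106,  0.0031704 , -0.01891903],
       [-0.00357812, -0.07232704, -0.99737455,  1.15652154],
       [ 0.        ,  0.        ,  0.        ,  1.        ]])}
{'time': 0.1, 'joints': array([-1.30320153e+00,  2.17669745e-01,  1.61483397e+00, -4.97842472e-06,
        1.31130550e+00, -1.12178033e-01]), 'dq': array([-0.00147178, -0.000519  , -0.00388435,  0.00021179,  0.00012016,
       -0.00136991]), 'tau': array([-1.68125862e-04, -3.98073006e+01, -3.04969418e+01, -1.73418111e-04,
        4.23002086e-03,  1.16166729e-05]), 'eef_pos': array([ 0.23152257, -0.57971544,  0.23007293]), 'ee_rot': array([ 9.82024956e-01,  1.88747867e-01, -8.84340001e-05, -1.10475000e-03]), 'force': array([-0.0075113 , -0.77570343, -0.01797663]), 'wrist_torque': array([-0.01408897, -0.05933203,  0.02392024]), 'gripper_force': 0.0, 'grip_width': 0.08528580908562376} 0.0187
```

View pics/top0.png

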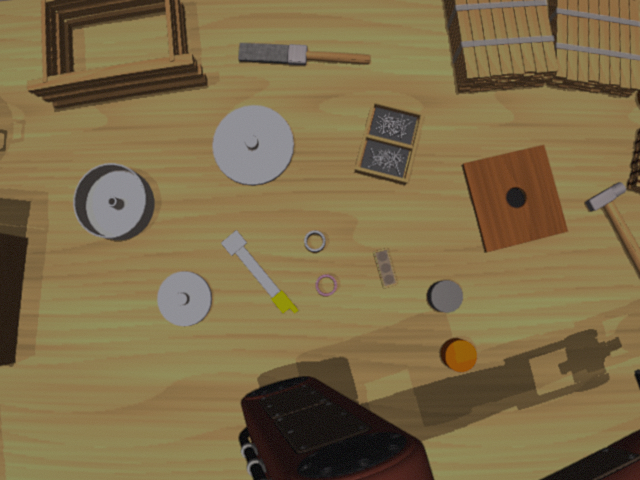

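View pics/scene0.png

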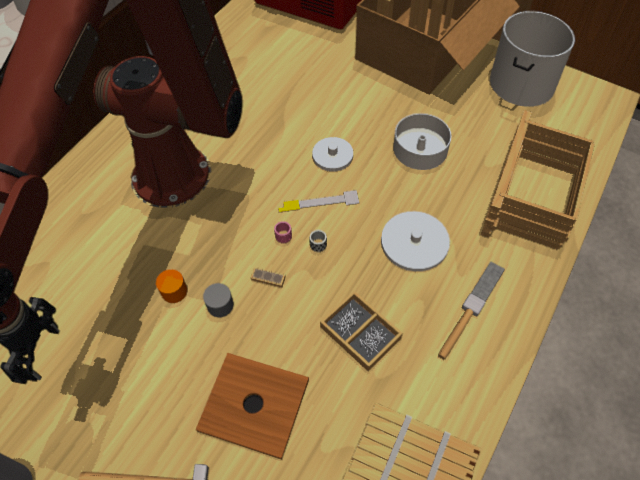

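The top view shows these:
- Pan at (115,202).
- Big lid at (253,145) and small lid at (185,298).
- Two sleeve shapes: metal at (315,241) and pink at (326,285).
- Two cup shapes: grey at (445,296) and orange at (461,355).
- Board hole at (515,197).

By the description I choose the metal sleeve, the grey cup and the larger lid. I'll check the choice in one crop and measure.

```bash
cat > h.py <<'E'
import numpy as np, cv2
from workcell import r,eyes
from scipy.spatial.transform import Rotation as R
def ray(n,uv,m=None):
    m=m or eyes.camera_model(n); T=m["world_from_camera"]
    p=cv2.undistortPoints(np.array(uv,float).reshape(-1,1,2),m["intrinsics"],np.array([m["k1"],0,0,0.])).reshape(-1,2)
    return T[:3,3],np.c_[p,np.ones(len(p))]@T[:3,:3].T
def at_z(n,uv,z,m=None):
    c,d=ray(n,uv,m); return c+d*((z-c[2])/d[:,2])[:,None]
def proj(n,P,m=None):
    m=m or eyes.camera_model(n); T=np.linalg.inv(m["world_from_camera"])
    return cv2.projectPoints(np.array(P,float).reshape(-1,1,3),cv2.Rodrigues(T[:3,:3])[0],T[:3,3],m["intrinsics"],np.array([m["k1"],0,0,0.]))[0].reshape(-1,2)
def circ(c,z,rad,n=72):
    a=np.linspace(0,2*np.pi,n,endpoint=False); return np.c_[c[0]+rad*np.cos(a),c[1]+rad*np.sin(a),np.full(n,z)]
def circle_fit(P):
    A=np.c_[2*P[:,:2],np.ones(len(P))]; s=np.linalg.lstsq(A,(P[:,:2]**2).sum(1),rcond=None)[0]
    return s[:2],np.sqrt(s[2]+s[:2]@s[:2])
def go(target,yaw=None):
    "print tool-frame shift (cm) to world target for the TCP, and turn deg; yaw = world direction of tool y"
    s=r.read_state(); q=R.from_quat(s["ee_rot"]); d=q.inv().apply(np.array(target)-s["eef_pos"])*100
    print("tcp",s["eef_pos"].round(4),"shift cm",d.round(2),"y-axis",q.apply([0,1,0]).round(3),"z",q.apply([0,0,1]).round(3))
E
python3 - <<'E'
from h import *
t=cv2.imread("pics/top0.png"); s=cv2.imread("pics/scene0.png")
a=cv2.resize(t[215:385,280:490],None,fx=1.9,fy=1.9,interpolation=cv2.INTER_CUBIC)
b=cv2.resize(s[210:330,150:340],None,fx=2.1,fy=2.1,interpolation=cv2.INTER_CUBIC)
H=max(a.shape[0],b.shape[0]); f=lambda i:cv2.copyMakeBorder(i,0,H-i.shape[0],0,0,cv2.BORDER_CONSTANT)
cv2.imwrite("pics/crop1.png",np.hstack([f(a),f(b)])); print(a.shape,b.shape)
for n,uv,z in[("pan",(115,202),.005),("chim",(113,202),.047),("lidknob",(252,142),.041),("smallknob",(183,298),.041),("sleeve",(315,241),.038),("cup",(445,296),.053),("hole",(516,197),.017)]:
    print(n,at_z("top",uv,z)[0].round(4))
E
```

```text
(323, 399, 3) (252, 399, 3)
pan [0.5488 0.4282 0.005 ]
chim [0.5422 0.4161 0.047 ]
lidknob [0.6626 0.1332 0.041 ]
smallknob [0.3485 0.2697 0.041 ]
sleeve [0.4609 0.0064 0.038 ]
cup [ 0.3501 -0.2482  0.053 ]
hole [ 0.5519 -0.4093  0.017 ]
```

View pics/crop1.png

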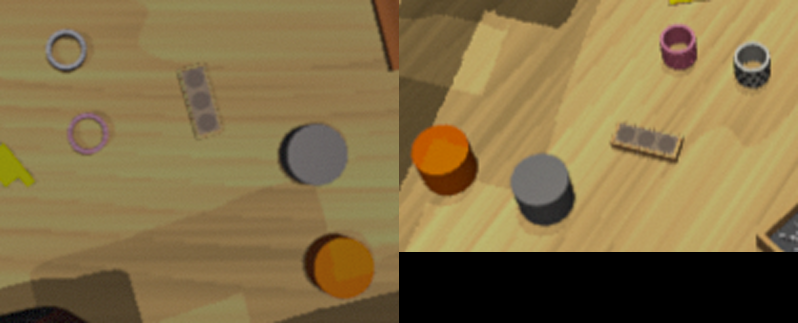

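The crop confirms the choice: the perforated metal sleeve is at (752,65), the solid pink one is the look-alike, and the grey cup is at (540,190). Next I refine all the centres with an edge search in both cameras.

```bash
cat > fit.py <<'E'
from h import *
from scipy.ndimage import map_coordinates
from scipy.optimize import differential_evolution as de
def grad(im):
    g=cv2.GaussianBlur(im,(0,0),1.0).astype(np.float32)
    return np.sqrt((cv2.Sobel(g,cv2.CV_32F,1,0)**2+cv2.Sobel(g,cv2.CV_32F,0,1)**2).sum(2))**.5
def fit(c0,circles,ims,w=.015):
    out=[]
    for names in [[n] for n in ims]+[list(ims)]:
        M={n:eyes.camera_model(n) for n in names}; G={n:grad(ims[n]) for n in names}
        def cost(c): return -sum(map_coordinates(G[n],proj(n,circ(c,z,rad),M[n]).T[::-1],order=1).mean() for n in names for z,rad in circles)
        s=de(cost,[(c0[0]-w,c0[0]+w),(c0[1]-w,c0[1]+w)],seed=1,popsize=12,maxiter=40); out.append(s.x)
    return np.array(out).round(4)
E
python3 - <<'E'
from fit import *
ims={n:cv2.imread(f"pics/{n}0.png") for n in("top","scene")}
for n,c,k in[("pan",(.547,.424),[(.062,.076),(.062,.073)]),("chimtop",(.543,.417),[(.047,.010)]),("lid",(.662,.133),[(.015,.0845),(.041,.013)]),("small",(.348,.268),[(.015,.056),(.041,.013)]),
 ("sleeve",(.461,.006),[(.038,.021),(.038,.017)]),("cup",(.35,-.248),[(.053,.032)]),("board",(.552,-.409),[(.017,.022)])]:
    f=fit(c,k,ims); print(n,f.tolist());
E
```

```text
pan [[0.5433, 0.4176], [0.5456, 0.4214], [0.5443, 0.4187]]
chimtop [[0.5374, 0.4021], [0.5458, 0.4197], [0.5443, 0.4174]]
lid [[0.6654, 0.1366], [0.6662, 0.139], [0.6656, 0.1375]]
small [[0.3476, 0.2762], [0.3572, 0.2628], [0.3479, 0.2766]]
sleeve [[0.4573, 0.0075], [0.4655, 0.0079], [0.463, 0.0076]]
cup [[0.3504, -0.2519], [0.3519, -0.2489], [0.351, -0.2507]]
board [[0.5518, -0.409], [0.553, -0.4063], [0.5524, -0.4073]]
```

Run:
```python
from h import *
go([.5524,-.4073,.28]); s=r.read_state(); q=R.from_quat(s["ee_rot"])
print((q.inv().apply(np.array([.5443,.4187,.26])-[.5524,-.4073,.28])*100).round(2))
m=eyes.camera_model("wrist"); T=m["world_from_camera"]; print("cam in tool",q.inv().apply(T[:3,3]-s["eef_pos"]).round(3),"axis",q.inv().apply(T[:3,2]).round(3), m["intrinsics"][0,0])
```

```text
tcp [ 0.2315 -0.5797  0.2301] shift cm [36.19 -4.13 -4.97] y-axis [ 0.371 -0.929 -0.002] z [-0.001  0.002 -1.   ]
[ 29.87 -77.01   2.18]
cam in tool [ 0.074  0.001 -0.142] axis [-0.288  0.001  0.958] 408.1658384234547
```

>>> carry_out([
  [[6,-0.7,-0.8],[0,0,0],-1],
  [[6,-0.7,-0.8],[0,0,0],-1],
  [[6,-0.7,-0.8],[0,0,0],-1],
  [[6,-0.7,-0.8],[0,0,0],-1],
  [[6,-0.7,-0.8],[0,0,0],-1],
])

```text
time: 0.72
eef_pos: [0.4987, -0.4354, 0.2709]
ee_rot: [0.982, 0.189, -0.0, -0.0]
force: [0.5, -1.1, -0.0]
grip_width: 0.0857
gripper_force: 0.0
```

>>> carry_out([
  [[6,-0.7,-0.8],[0,0,0],-1],
  [[0,0,0],[0,0,0],-1],
  [[0,0,0],[0,0,0],-1],
])

```text
time: 1.1
eef_pos: [0.5501, -0.4077, 0.2784]
ee_rot: [0.982, 0.189, -0.001, -0.0]
force: [-0.8, 1.1, -0.5]
grip_width: 0.0855
gripper_force: 0.0
```

```bash
cat > look.py <<'E'
from fit import *
def look(tag,c,circles,w=.012,extra=()):
    m=eyes.camera_model("wrist"); im=eyes.camera("wrist"); cv2.imwrite(f"pics/{tag}.png",im)
    G=grad(im); f=lambda c,cs:-sum(map_coordinates(G,proj("wrist",circ(c,z,rad),m).T[::-1],order=1).mean() for z,rad in cs)
    s=de(lambda c:f(c,circles),[(c[0]-w,c[0]+w),(c[1]-w,c[1]+w)],seed=1).x
    v=im.copy()
    for z,rad in circles: cv2.polylines(v,[proj("wrist",circ(s,z,rad),m).round().astype(int)],True,(0,255,0),1)
    cv2.imwrite(f"pics/{tag}_v.png",v); print(tag,s.round(4)); return s
E
python3 - <<'E'
from look import *
look("wboard",(.5524,-.4073),[(.017,.022)]); go([.5524,-.4073,.28])
E
```

```text
wboard [ 0.5534 -0.4083]
tcp [ 0.5495 -0.4082  0.2783] shift cm [ 0.3   0.02 -0.17] y-axis [ 0.37  -0.929 -0.001] z [-0.002  0.001 -1.   ]
```

View pics/wboard_v.png

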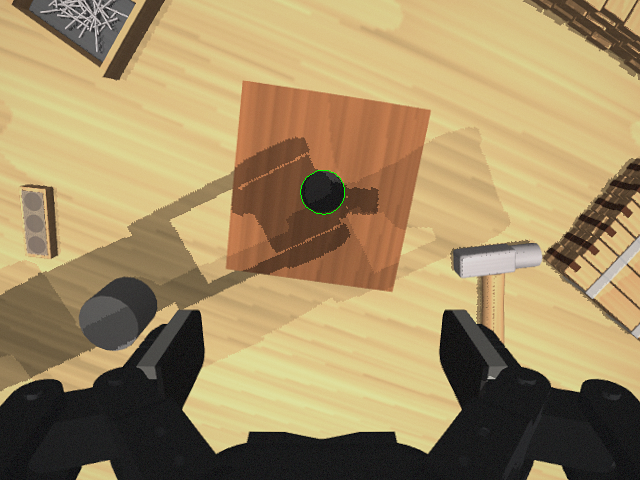

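The fitted green circle sits on the hole at (322,192), which puts the board hole at (0.5534, -0.4083). Now to the pan.

>>> carry_out([
  [[2.15,-5.5,0],[0,0,0],-1],
  [[2.15,-5.5,0],[0,0,0],-1],
  [[2.15,-5.5,0],[0,0,0],-1],
  [[2.15,-5.5,0],[0,0,0],-1],
  [[2.15,-5.5,0],[0,0,0],-1],
])

```text
time: 1.78
eef_pos: [0.547, -0.1125, 0.279]
ee_rot: [0.982, 0.187, -0.0, -0.0]
force: [0.1, 0.3, 0.6]
grip_width: 0.0853
gripper_force: 0.0
```

>>> carry_out([
  [[2.15,-5.5,0],[0,0,0],-1],
  [[2.15,-5.5,0],[0,0,0],-1],
  [[2.15,-5.5,0],[0,0,0],-1],
  [[2.15,-5.5,0],[0,0,0],-1],
  [[2.15,-5.5,0],[0,0,0],-1],
])

```text
time: 2.4
eef_pos: [0.5459, 0.1824, 0.2791]
ee_rot: [0.982, 0.187, -0.0, 0.0]
force: [1.2, -0.3, -0.8]
grip_width: 0.0852
gripper_force: 0.0
```

>>> carry_out([
  [[2.15,-5.5,0],[0,0,0],-1],
  [[2.15,-5.5,0],[0,0,0],-1],
  [[2.15,-5.5,0],[0,0,0],-1],
  [[2.15,-5.5,0],[0,0,0],-1],
  [[0,0,0],[0,0,0],-1],
])

```text
time: 3.02
eef_pos: [0.5441, 0.4206, 0.278]
ee_rot: [0.982, 0.19, -0.001, -0.0]
force: [-0.4, -0.2, 0.1]
grip_width: 0.0855
gripper_force: 0.0
```

```bash
sleep 0
python3 - <<'E'
from look import *
c=look("wpan",(.5443,.4187),[(.062,.076),(.062,.073)]); look("wchim",(.5443,.4187),[(.047,.010)]); go([*c,.15])
E
```

```text
wpan [0.546  0.4206]
wchim [0.5537 0.4233]
tcp [0.5448 0.4173 0.2784] shift cm [ 0.25 -0.28 12.84] y-axis [ 0.37  -0.929  0.001] z [-0.001 -0.002 -1.   ]
```

View pics/wpan_v.png

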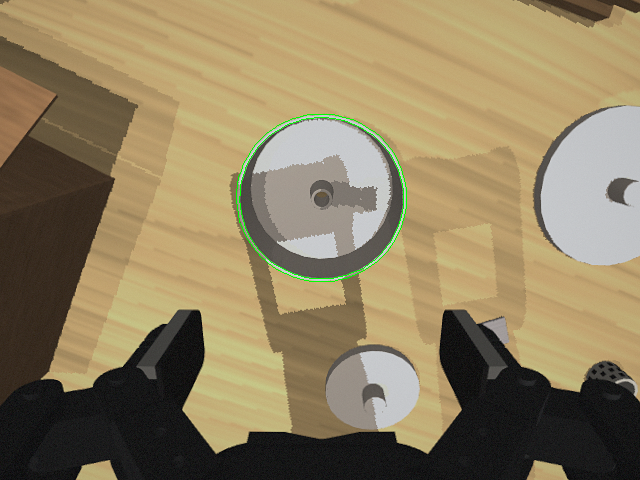

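The ring matches the pan rim and the chimney mouth is at (321,198). I descend partway and check again before gripping.

>>> carry_out([
  [[0.1,-0.1,5],[0,0,0],-1],
  [[0.1,-0.1,5],[0,0,0],-1],
  [[0,0,2.5],[0,0,0],-1],
  [[0,0,0],[0,0,0],-1],
  [[0,0,0],[0,0,0],-1],
])

```text
time: 3.75
eef_pos: [0.5472, 0.4204, 0.1563]
ee_rot: [0.982, 0.188, 0.001, -0.0]
force: [0.3, -0.5, 0.4]
grip_width: 0.0853
gripper_force: 0.0
```

Run:
```python
from look import *
m=eyes.camera_model("wrist")
print("chim earlier-cam n/a")
c=look("wpan2",(.545,.4198),[(.062,.076),(.062,.073)]); d=look("wchim2",(.545,.4198),[(.047,.010)]); go([*c,.014])
for _ in range(3): print(r.read_state()["eef_pos"].round(4))
```

```text
chim earlier-cam n/a
wpan2 [0.5458 0.4206]
wchim2 [0.5458 0.4206]
tcp [0.5475 0.4214 0.1573] shift cm [-0.26  0.02 14.33] y-axis [ 0.37  -0.929 -0.001] z [ 0.004  0.002 -1.   ]
[0.5475 0.4214 0.1573]
[0.5475 0.4214 0.1573]
[0.5475 0.4214 0.1573]
```

View pics/wpan2_v.png

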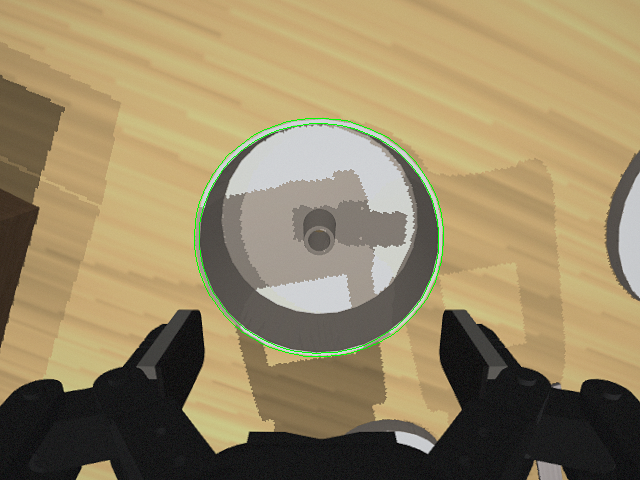

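The rim fit and the chimney mouth at (319,239) agree on (0.5458, 0.4206). I go down and grip.

>>> carry_out([
  [[-0.1,0,5],[0,0,0],-1],
  [[0,0,4.5],[0,0,0],-1],
  [[0,0,3],[0,0,0],-1],
  [[0,0,1.7],[0,0,0],-1],
  [[0,0,0],[0,0,0],-1],
])

```text
time: 4.47
eef_pos: [0.5447, 0.4208, 0.0121]
ee_rot: [0.982, 0.189, -0.0, 0.0]
force: [0.3, -0.8, 0.2]
grip_width: 0.0852
gripper_force: 0.0
```

>>> carry_out([
  [[0,0,0],[0,0,0],1],
  [[0,0,0],[0,0,0],1],
  [[0,0,0],[0,0,0],1],
  [[0,0,0],[0,0,0],1],
  [[0,0,0],[0,0,0],1],
])

```text
time: 5.1
eef_pos: [0.5455, 0.4215, 0.0136]
ee_rot: [0.982, 0.189, 0.001, -0.0]
force: [-1.1, -0.4, 5.3]
grip_width: 0.0201
gripper_force: 59.2
```

>>> carry_out([
  [[0,0,0],[0,0,0],1],
  [[0,0,0],[0,0,0],1],
  [[0,0,-0.5],[0,0,0],1],
  [[0,0,-0.5],[0,0,0],1],
  [[0,0,0],[0,0,0],1],
])

```text
time: 5.72
eef_pos: [0.5448, 0.4209, 0.0224]
ee_rot: [0.982, 0.189, 0.0, -0.0]
force: [-0.8, 0.1, -0.8]
grip_width: 0.02
gripper_force: 58.7
```

>>> carry_out([
  [[0,0,-3],[0,0,0],1],
  [[0,0,-4],[0,0,0],1],
  [[0,0,-4],[0,0,0],1],
  [[0,0,-2],[0,0,0],1],
  [[0,0,0],[0,0,0],1],
])

```text
time: 6.35
eef_pos: [0.5458, 0.4216, 0.1541]
ee_rot: [0.982, 0.189, 0.002, -0.001]
force: [0.2, 0.1, -1.1]
grip_width: 0.0203
gripper_force: 58.8
```

Run:
```python
from look import *
s=r.read_state(); p=s["eef_pos"]; print(s["force"],s["grip_width"])
look("wheld",p[:2],[(p[2]-.0135+.062,.076),(p[2]-.0135+.062,.073)],w=.015); go([.5534,-.4083,.06])
```

```text
[ 0.21579878  0.13534627 -1.08972247] 0.020278227031475558
wheld [0.5455 0.4206]
tcp [0.5446 0.4208 0.1519] shift cm [-29.92  77.33   9.2 ] y-axis [ 0.371 -0.929  0.   ] z [-0. -0. -1.]
```

View pics/wheld_v.png

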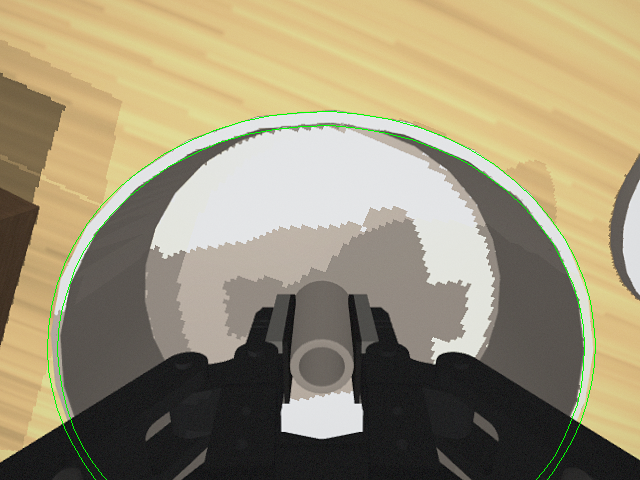

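The pan is held level, with its chimney between the pads at (322,360). Now to the board.

>>> carry_out([
  [[-1,2.5,0],[0,0,0],1],
  [[-1.5,4,0],[0,0,0],1],
  [[-2,5.2,0],[0,0,0],1],
  [[-2,5.2,0],[0,0,0],1],
  [[-2,5.2,0],[0,0,0],1],
])

```text
time: 7.02
eef_pos: [0.5456, 0.1821, 0.1492]
ee_rot: [0.982, 0.189, -0.003, 0.0]
force: [1.6, -0.6, -0.6]
grip_width: 0.02
gripper_force: 58.9
```

>>> carry_out([
  [[-2,5.2,0],[0,0,0],1],
  [[-2,5.2,0],[0,0,0],1],
  [[-2,5.2,0],[0,0,0],1],
  [[-2,5.2,0],[0,0,0],1],
  [[-2,5.2,0],[0,0,0],1],
])

```text
time: 7.65
eef_pos: [0.5492, -0.0956, 0.1494]
ee_rot: [0.982, 0.189, -0.002, -0.001]
force: [1.1, -0.3, -0.8]
grip_width: 0.0199
gripper_force: 58.9
```

>>> carry_out([
  [[-2,5.2,0],[0,0,0],1],
  [[-2,5.2,0],[0,0,0],1],
  [[-2,5.2,0],[0,0,0],1],
  [[-2,5.2,0],[0,0,0],1],
  [[-2,5.1,0],[0,0,0],1],
])

```text
time: 8.28
eef_pos: [0.5527, -0.3726, 0.1487]
ee_rot: [0.982, 0.189, -0.002, -0.002]
force: [0.6, 0.3, -1.6]
grip_width: 0.0207
gripper_force: 58.9
```

>>> carry_out([
  [[-1.4,3.3,2],[0,0,0],1],
  [[0,0,4],[0,0,0],1],
  [[0,0,2],[0,0,0],1],
  [[0,0,0],[0,0,0],1],
  [[0,0,0],[0,0,0],1],
])

```text
time: 8.9
eef_pos: [0.5544, -0.4076, 0.0731]
ee_rot: [0.982, 0.189, 0.0, 0.0]
force: [0.2, -0.3, -1.1]
grip_width: 0.0201
gripper_force: 59.0
```

Run:
```python
from look import *
s=r.read_state(); p=s["eef_pos"]; print(s["force"],s["grip_width"])
z=p[2]-.0135
for i in range(2): 
    look(f"wheld2{i}",p[:2],[(z+.062,.076),(z+.062,.073)],w=.015); go([.5534,-.4083,.0305])
```

```text
[ 0.1626051  -0.30483695 -1.14640486] 0.020144163161147744
wheld20 [ 0.5542 -0.4085]
tcp [ 0.5549 -0.4081  0.0741] shift cm [-0.16 -0.05  4.36] y-axis [ 0.372 -0.928  0.003] z [ 0.002 -0.002 -1.   ]
wheld21 [ 0.5549 -0.4092]
tcp [ 0.5551 -0.4084  0.0745] shift cm [-0.16 -0.09  4.4 ] y-axis [ 0.371 -0.928  0.003] z [ 0.003 -0.003 -1.   ]
```

>>> carry_out([
  [[-0.1,-0.05,2],[0,0,0],1],
  [[0,0,1.5],[0,0,0],1],
  [[0,0,0.5],[0,0,0],1],
  [[0,0,0.2],[0,0,0],1],
  [[0,0,0],[0,0,0],1],
])

```text
time: 9.62
eef_pos: [0.552, -0.4071, 0.0306]
ee_rot: [0.982, 0.189, -0.001, -0.001]
force: [-1.9, 2.4, 4.1]
grip_width: 0.0207
gripper_force: 59.6
```

>>> carry_out([
  [[0,0,0.1],[0,0,0],1],
  [[0,0,0],[0,0,0],1],
  [[0,0,0],[0,0,0],1],
])

```text
time: 10.0
eef_pos: [0.552, -0.4072, 0.0306]
ee_rot: [0.982, 0.189, -0.001, -0.001]
force: [-3.8, 3.2, 7.5]
grip_width: 0.0201
gripper_force: 60.2
```

Contact. I release, rise straight and check the placing.

>>> carry_out([
  [[0,0,0],[0,0,0],-1],
  [[0,0,0],[0,0,0],-1],
  [[0,0,0],[0,0,0],-1],
  [[0,0,0],[0,0,0],-1],
  [[0,0,0],[0,0,0],-1],
])

```text
time: 10.62
eef_pos: [0.5525, -0.4077, 0.0292]
ee_rot: [0.982, 0.189, -0.0, -0.0]
force: [0.1, 0.4, -0.3]
grip_width: 0.0851
gripper_force: 0.0
```

>>> carry_out([
  [[0,0,-2],[0,0,0],-1],
  [[0,0,-5],[0,0,0],-1],
  [[0,0,-5],[0,0,0],-1],
  [[0,0,-5],[0,0,0],-1],
  [[0,0,0],[0,0,0],-1],
])

```text
time: 11.25
eef_pos: [0.5561, -0.4108, 0.2089]
ee_rot: [0.982, 0.189, 0.005, 0.006]
force: [0.8, 0.1, 0.4]
grip_width: 0.0857
gripper_force: 0.0
```

>>> carry_out([
  [[0,0,0],[0,0,0],-1],
  [[0,0,0],[0,0,0],-1],
])

```text
time: 11.5
eef_pos: [0.5515, -0.4067, 0.1973]
ee_rot: [0.982, 0.189, -0.001, -0.001]
force: [-0.5, -0.4, -1.7]
grip_width: 0.0855
gripper_force: 0.0
```

Run:
```python
from look import *
look("wpl",(.5534,-.4083),[(.079,.076),(.079,.073)]);look("wpl2",(.5534,-.4083),[(.064,.010)]);look("wpl3",(.5534,-.4083),[(.022,.073)])
ims={n:eyes.camera(n) for n in("top","scene")}
print(fit((.5534,-.4083),[(.079,.076),(.079,.073)],ims))
cv2.imwrite("pics/scene1.png",ims["scene"][300:480,120:400])
go([.4625,.007,.2])
```

```text
wpl [ 0.5529 -0.4083]
wpl2 [ 0.5626 -0.4045]
wpl3 [ 0.5531 -0.4083]
[[ 0.5516 -0.4062]
 [ 0.5548 -0.4074]
 [ 0.5542 -0.4071]]
tcp [ 0.5521 -0.4073  0.1979] shift cm [  7.04 -41.8   -0.13] y-axis [ 0.371 -0.929 -0.002] z [-0.002  0.002 -1.   ]
```

View pics/wpl_v.png

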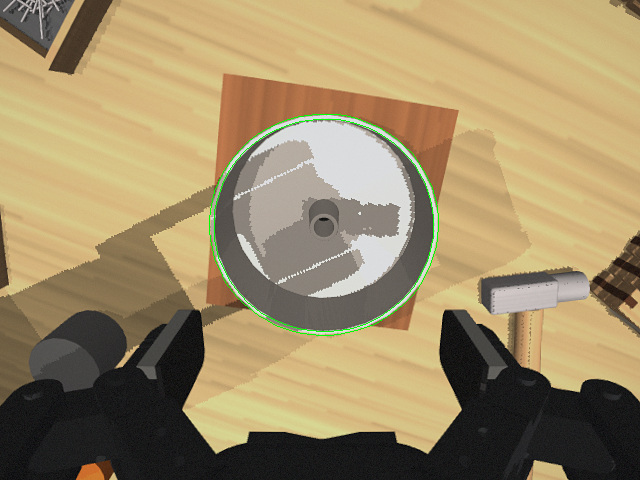

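The pan stands level on the board at (0.553, -0.408), within 1 mm of the hole. Next, the sleeve.

>>> carry_out([
  [[1,-5.9,0],[0,0,0],-1],
  [[1,-5.9,0],[0,0,0],-1],
  [[1,-5.9,0],[0,0,0],-1],
  [[1,-5.9,0],[0,0,0],-1],
  [[1,-5.9,0],[0,0,0],-1],
])

```text
time: 12.38
eef_pos: [0.489, -0.1135, 0.1992]
ee_rot: [0.982, 0.189, 0.0, -0.0]
force: [1.2, 0.3, 0.7]
grip_width: 0.0855
gripper_force: 0.0
```

>>> carry_out([
  [[1,-5.9,0],[0,0,0],-1],
  [[1,-5.9,0],[0,0,0],-1],
  [[0,-0.5,3],[0,0,0],-1],
  [[0,0,0],[0,0,0],-1],
  [[0,0,0],[0,0,0],-1],
])

```text
time: 13.0
eef_pos: [0.4631, 0.0059, 0.1698]
ee_rot: [0.982, 0.188, 0.0, 0.0]
force: [-0.1, 0.0, -0.5]
grip_width: 0.0854
gripper_force: 0.0
```

Run:
```python
from look import *
c=look("wsl",(.4625,.007),[(.038,.021),(.038,.017)]); go([*c,.014])
```

```text
wsl [0.4634 0.0086]
tcp [0.4636 0.0056 0.1703] shift cm [ 0.07 -0.29 15.63] y-axis [ 0.37  -0.929  0.001] z [ 0.002 -0.    -1.   ]
```

View pics/wsl_v.png

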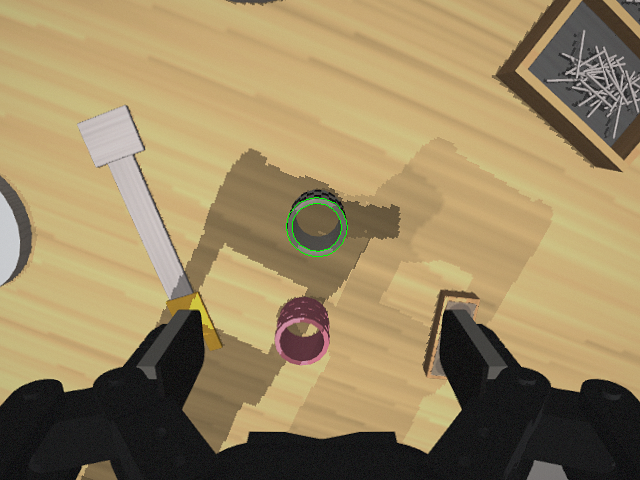

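The green ring sits on the perforated metal sleeve at (317,226); the pink one at (302,340) is clear of the fingers. I grip it.

>>> carry_out([
  [[0.1,-0.3,5],[0,0,0],-1],
  [[0,0,5],[0,0,0],-1],
  [[0,0,3.7],[0,0,0],-1],
  [[0,0,2],[0,0,0],-1],
  [[0,0,0],[0,0,0],-1],
])

```text
time: 13.68
eef_pos: [0.4619, 0.0088, 0.0115]
ee_rot: [0.982, 0.188, -0.001, -0.0]
force: [0.7, 0.4, -0.1]
grip_width: 0.0856
gripper_force: 0.0
```

>>> carry_out([
  [[0,0,0],[0,0,0],1],
  [[0,0,0],[0,0,0],1],
  [[0,0,0],[0,0,0],1],
  [[0,0,0],[0,0,0],1],
  [[0,0,0],[0,0,0],1],
])

```text
time: 14.3
eef_pos: [0.4643, 0.0093, 0.0141]
ee_rot: [0.982, 0.189, 0.002, 0.001]
force: [-0.2, -0.7, 6.7]
grip_width: 0.0408
gripper_force: 61.2
```

Run:
```python
from look import *
s=r.read_state(); p=s["eef_pos"]; print(s["force"],s["grip_width"])
c=look("wslg",p[:2],[(.038,.021),(.038,.017)]); go([*c,.012])
```

```text
[-0.16847283 -0.6758403   6.66678226] 0.04078163226546766
wslg [0.4642 0.0082]
tcp [0.4644 0.0093 0.0141] shift cm [-0.06  0.1   0.21] y-axis [ 0.371 -0.929  0.002] z [ 0.004 -0.001 -1.   ]
```

>>> carry_out([
  [[0,0,-2],[0,0,0],1],
  [[0,0,-5],[0,0,0],1],
  [[0,0,-6],[0,0,0],1],
  [[0,0,-4],[0,0,0],1],
  [[0,2,0],[0,0,0],1],
])

```text
time: 14.98
eef_pos: [0.4727, -0.009, 0.1868]
ee_rot: [0.982, 0.19, 0.004, 0.002]
force: [-0.0, 0.1, -1.0]
grip_width: 0.0408
gripper_force: 60.7
```

>>> carry_out([
  [[-1,5.5,0],[0,0,0],1],
  [[-1,5.5,0],[0,0,0],1],
  [[-1,5.5,0],[0,0,0],1],
  [[-1,5.5,0],[0,0,0],1],
  [[-1,5.5,0],[0,0,0],1],
])

```text
time: 15.6
eef_pos: [0.5241, -0.2848, 0.1798]
ee_rot: [0.982, 0.188, -0.001, -0.001]
force: [0.4, 0.6, -0.9]
grip_width: 0.0405
gripper_force: 60.7
```

>>> carry_out([
  [[-1,5.5,0],[0,0,0],1],
  [[-1.2,5,0],[0,0,0],1],
  [[0,2,0],[0,0,0],1],
  [[0,0,0],[0,0,0],1],
  [[0,0,0],[0,0,0],1],
])

```text
time: 16.23
eef_pos: [0.5502, -0.4061, 0.1803]
ee_rot: [0.982, 0.189, -0.001, -0.002]
force: [0.6, -0.5, 0.2]
grip_width: 0.0409
gripper_force: 60.8
```

Run:
```python
from look import *
s=r.read_state(); p=s["eef_pos"]; print(s["force"],s["grip_width"])
for i in range(2):
    look(f"wslh{i}",p[:2],[(p[2]-.0135+.038,.021),(p[2]-.0135+.038,.017)]); go([.553,-.4083,.035])
look("wpanc",(.553,-.4083),[(.079,.076),(.079,.073)])
```

```text
[ 0.60735955 -0.45242457  0.22637551] 0.040905343343628164
wslh0 [ 0.551 -0.407]
tcp [ 0.5505 -0.4058  0.1809] shift cm [ 0.16  0.36 14.59] y-axis [ 0.371 -0.929 -0.003] z [-0.002  0.002 -1.   ]
wslh1 [ 0.5507 -0.4069]
tcp [ 0.5508 -0.4058  0.1814] shift cm [ 0.13  0.34 14.64] y-axis [ 0.372 -0.928 -0.002] z [-0.001  0.001 -1.   ]
wpanc [ 0.5527 -0.4085]
```

View pics/wslh0_v.png

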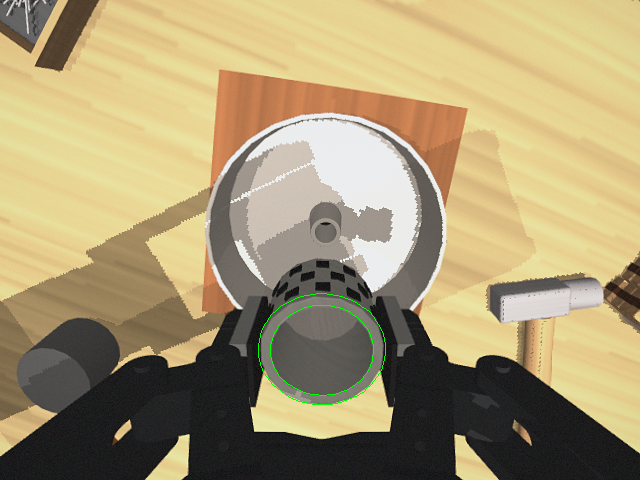

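The sleeve is held level at (322,348), with the chimney at (325,228). I correct by 2 mm and lower it to just above the chimney.

>>> carry_out([
  [[0.13,0.2,3],[0,0,0],1],
  [[0,0,4],[0,0,0],1],
  [[0,0,2.3],[0,0,0],1],
  [[0,0,0],[0,0,0],1],
  [[0,0,0],[0,0,0],1],
])

```text
time: 17.0
eef_pos: [0.5542, -0.4091, 0.091]
ee_rot: [0.982, 0.189, 0.001, 0.001]
force: [-0.7, 0.3, -1.2]
grip_width: 0.0405
gripper_force: 60.8
```

Run:
```python
from look import *
s=r.read_state(); p=s["eef_pos"]; print(s["force"])
look("wslk",p[:2],[(p[2]-.0135+.038,.021),(p[2]-.0135+.038,.017)]); go([.5528,-.4084,.035])
```

```text
[-0.67941185  0.30290096 -1.17099194]
wslk [ 0.5543 -0.4101]
tcp [ 0.5545 -0.4096  0.0916] shift cm [-0.12 -0.19  5.66] y-axis [ 0.371 -0.929  0.003] z [ 0.003 -0.003 -1.   ]
```

>>> carry_out([
  [[-0.1,-0.12,1],[0,0,0],1],
  [[0,0,1.5],[0,0,0],1],
  [[0,0,1.5],[0,0,0],1],
  [[0,0,1],[0,0,0],1],
  [[0,0,0],[0,0,0],1],
])

```text
time: 17.68
eef_pos: [0.5513, -0.4074, 0.0379]
ee_rot: [0.982, 0.189, -0.001, -0.001]
force: [-0.4, 0.7, -0.3]
grip_width: 0.0407
gripper_force: 60.8
```

>>> carry_out([
  [[0,0,0.3],[0,0,0],1],
  [[0,0,0.2],[0,0,0],1],
  [[0,0,0],[0,0,0],1],
])

```text
time: 18.05
eef_pos: [0.5521, -0.4081, 0.0361]
ee_rot: [0.982, 0.189, 0.0, 0.0]
force: [-2.1, 1.6, 5.0]
grip_width: 0.0409
gripper_force: 61.4
```

Bottom contact is at the expected height. I release and rise.

>>> carry_out([
  [[0,0,0],[0,0,0],-1],
  [[0,0,0],[0,0,0],-1],
  [[0,0,0],[0,0,0],-1],
  [[0,0,0],[0,0,0],-1],
  [[0,0,-1],[0,0,0],-1],
])

```text
time: 18.68
eef_pos: [0.551, -0.407, 0.0433]
ee_rot: [0.982, 0.189, -0.001, -0.001]
force: [-1.0, -0.2, -0.4]
grip_width: 0.0858
gripper_force: 0.0
```

>>> carry_out([
  [[0,0,-4],[0,0,0],-1],
  [[0,0,-5],[0,0,0],-1],
  [[0,0,-5],[0,0,0],-1],
  [[0,0,0],[0,0,0],-1],
  [[0,0,0],[0,0,0],-1],
])

```text
time: 19.3
eef_pos: [0.5518, -0.4077, 0.1848]
ee_rot: [0.982, 0.189, 0.0, 0.0]
force: [0.0, -0.4, -0.6]
grip_width: 0.0855
gripper_force: 0.0
```

Run:
```python
from look import *
look("wq",(.5528,-.4084),[(.060,.021),(.060,.017)]);look("wq2",(.5528,-.4084),[(.079,.076),(.079,.073)])
go([.351,-.2507,.17])
```

```text
wq [ 0.5519 -0.4094]
wq2 [ 0.5529 -0.4083]
tcp [ 0.5508 -0.4068  0.1822] shift cm [-12.76 -21.9    1.32] y-axis [ 0.371 -0.929 -0.003] z [-0.003  0.003 -1.   ]
```

View pics/wq_v.png

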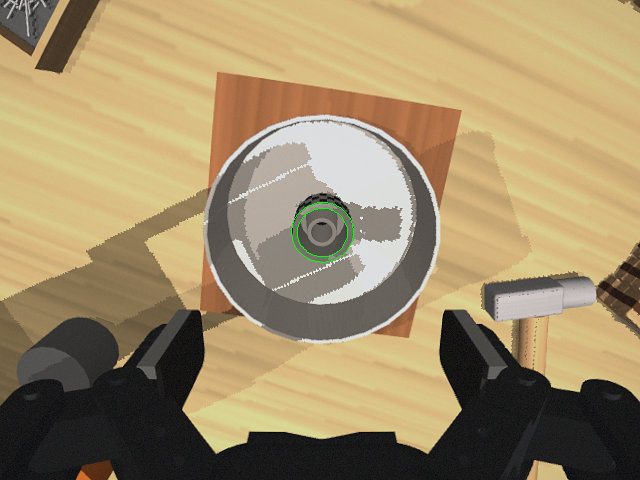

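The sleeve stands around the chimney at (322,231), fully down. Next, the cup.

>>> carry_out([
  [[-3,-5.4,0],[0,0,0],-1],
  [[-3,-5.4,0],[0,0,0],-1],
  [[-3,-5.4,0],[0,0,0],-1],
  [[-3,-5.4,0],[0,0,0],-1],
  [[-0.8,-0.3,0],[0,0,0],-1],
])

```text
time: 20.02
eef_pos: [0.3468, -0.2467, 0.1799]
ee_rot: [0.982, 0.189, -0.003, -0.004]
force: [0.2, -1.6, 0.4]
grip_width: 0.0855
gripper_force: 0.0
```

>>> carry_out([
  [[0,0,0],[0,0,0],-1],
  [[0,0,0],[0,0,0],-1],
  [[0,0,0],[0,0,0],-1],
])

```text
time: 20.4
eef_pos: [0.3529, -0.2529, 0.1847]
ee_rot: [0.982, 0.189, 0.0, 0.0]
force: [0.6, -0.1, 0.6]
grip_width: 0.0857
gripper_force: 0.0
```

Run:
```python
from look import *
c=look("wc",(.351,-.2507),[(.053,.032)]); go([*c,.027])
```

```text
wc [ 0.3508 -0.251 ]
tcp [ 0.3527 -0.2527  0.1845] shift cm [-0.11 -0.23 15.75] y-axis [ 0.371 -0.929  0.   ] z [ 0. -0. -1.]
```

View pics/wc_v.png

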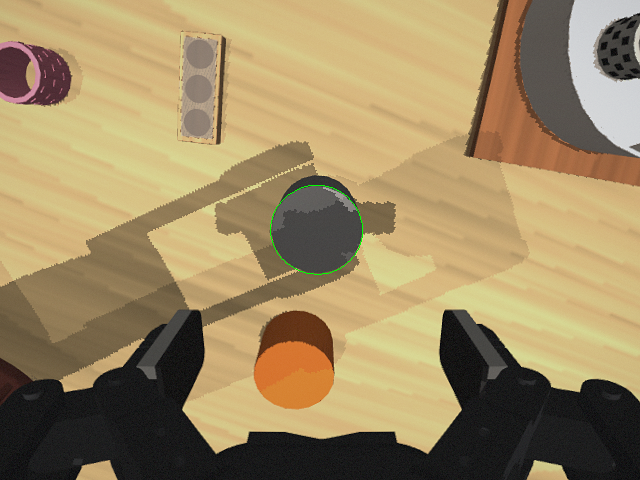

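The ring matches the grey cup at (317,230); the orange one at (294,370) is clear. I grip it.

>>> carry_out([
  [[-0.1,-0.2,5],[0,0,0],-1],
  [[0,0,5],[0,0,0],-1],
  [[0,0,4],[0,0,0],-1],
  [[0,0,2],[0,0,0],-1],
  [[0,0,0],[0,0,0],-1],
])

```text
time: 21.08
eef_pos: [0.3491, -0.2493, 0.0225]
ee_rot: [0.982, 0.189, -0.001, -0.002]
force: [-0.3, -0.4, 0.1]
grip_width: 0.0851
gripper_force: 0.0
```

>>> carry_out([
  [[0,0,0],[0,0,0],1],
  [[0,0,0],[0,0,0],1],
  [[0,0,0],[0,0,0],1],
  [[0,0,0],[0,0,0],1],
  [[0,0,0],[0,0,0],1],
])

```text
time: 21.7
eef_pos: [0.3517, -0.2519, 0.0262]
ee_rot: [0.982, 0.189, 0.001, 0.002]
force: [-0.2, 0.4, 6.9]
grip_width: 0.0626
gripper_force: 66.1
```

Run:
```python
from look import *
s=r.read_state(); p=s["eef_pos"]; print(s["force"],s["grip_width"])
c=look("wcg",p[:2],[(.053,.032)]); go([*c,.024]); s=r.read_state(); print((R.from_quat(s["ee_rot"]).inv().apply([.5528-p[0],-.4084-p[1],0])*100).round(2))
```

```text
[-0.20975405  0.35236275  6.91960371] 0.06257723343044065
wcg [ 0.3535 -0.2525]
tcp [ 0.3517 -0.2519  0.0262] shift cm [0.15 0.13 0.22] y-axis [ 0.371 -0.929  0.004] z [ 0.003 -0.003 -1.   ]
[12.87 21.99  0.11]
```

>>> carry_out([
  [[0,0,-2],[0,0,0],1],
  [[0,0,-5],[0,0,0],1],
  [[0,0,-5],[0,0,0],1],
  [[0,0,-4],[0,0,0],1],
  [[1,1.5,0],[0,0,0],1],
])

```text
time: 22.38
eef_pos: [0.3669, -0.2625, 0.1892]
ee_rot: [0.982, 0.189, 0.003, 0.004]
force: [-0.2, 0.2, -0.5]
grip_width: 0.0625
gripper_force: 66.0
```

>>> carry_out([
  [[3,5,0],[0,0,0],1],
  [[3,5,0],[0,0,0],1],
  [[3,5,0],[0,0,0],1],
  [[2,4,0],[0,0,0],1],
  [[0.9,1.5,0],[0,0,0],1],
])

```text
time: 23.0
eef_pos: [0.553, -0.4085, 0.1841]
ee_rot: [0.982, 0.189, 0.0, 0.0]
force: [0.3, 0.4, -0.4]
grip_width: 0.063
gripper_force: 65.9
```

>>> carry_out([
  [[0,0,2],[0,0,0],1],
  [[0,0,1],[0,0,0],1],
  [[0,0,0],[0,0,0],1],
  [[0,0,0],[0,0,0],1],
])

```text
time: 23.5
eef_pos: [0.551, -0.4065, 0.1544]
ee_rot: [0.982, 0.189, -0.0, -0.0]
force: [0.3, 0.3, -0.2]
grip_width: 0.0632
gripper_force: 66.0
```

Run:
```python
from look import *
s=r.read_state(); p=s["eef_pos"]; print(s["force"],s["grip_width"])
look("wch",p[:2],[(p[2]-.025+.053,.032)]); go([.5528,-.4084,.047])
```

```text
[ 0.28592075  0.3017714  -0.20554869] 0.06322903332000625
wch [ 0.5521 -0.4083]
tcp [ 0.5514 -0.4068  0.155 ] shift cm [ 0.07  0.2  10.8 ] y-axis [ 0.371 -0.929  0.001] z [ 0.001 -0.001 -1.   ]
```

View pics/wch_v.png

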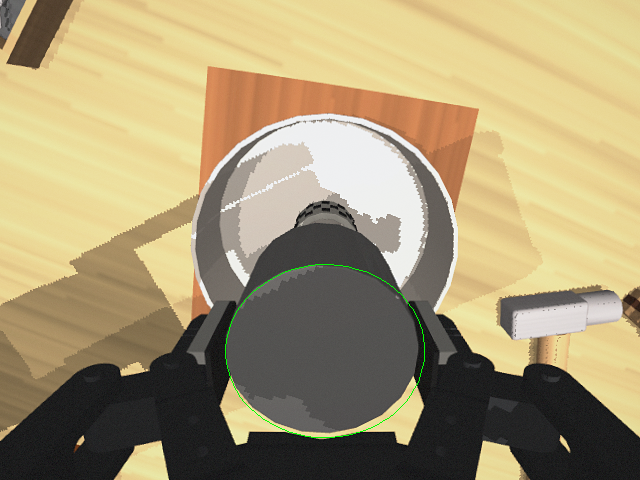

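The cup is held level over the pan, with its top centred near (322,350) and the sleeve visible behind it; the clearance is ±8 mm. I lower it.

>>> carry_out([
  [[0.05,0.12,3],[0,0,0],1],
  [[0,0,3],[0,0,0],1],
  [[0,0,2],[0,0,0],1],
  [[0,0,1.5],[0,0,0],1],
  [[0,0,0.5],[0,0,0],1],
])

```text
time: 24.18
eef_pos: [0.5521, -0.4076, 0.0535]
ee_rot: [0.982, 0.189, -0.0, -0.0]
force: [-0.1, -0.7, -0.6]
grip_width: 0.0626
gripper_force: 66.0
```

>>> carry_out([
  [[0,0,0.4],[0,0,0],1],
  [[0,0,0.2],[0,0,0],1],
  [[0,0,0],[0,0,0],1],
  [[0,0,0],[0,0,0],1],
])

```text
time: 24.68
eef_pos: [0.5527, -0.4081, 0.0489]
ee_rot: [0.982, 0.189, 0.0, 0.0]
force: [-0.4, -0.4, -0.5]
grip_width: 0.0631
gripper_force: 66.0
```

>>> carry_out([
  [[0,0,0.2],[0,0,0],1],
  [[0,0,0.1],[0,0,0],1],
  [[0,0,0],[0,0,0],1],
])

```text
time: 25.05
eef_pos: [0.5528, -0.4082, 0.0483]
ee_rot: [0.982, 0.189, 0.0, 0.0]
force: [-2.6, 2.5, 9.4]
grip_width: 0.0628
gripper_force: 67.0
```

>>> carry_out([
  [[0,0,0],[0,0,0],-1],
  [[0,0,0],[0,0,0],-1],
  [[0,0,0],[0,0,0],-1],
  [[0,0,0],[0,0,0],-1],
  [[0,0,-2],[0,0,0],-1],
])

```text
time: 25.68
eef_pos: [0.5507, -0.4063, 0.0633]
ee_rot: [0.982, 0.189, -0.002, -0.002]
force: [0.1, 0.0, -0.6]
grip_width: 0.0858
gripper_force: 0.0
```

>>> carry_out([
  [[0,0,-4],[0,0,0],-1],
  [[0,0,-5],[0,0,0],-1],
  [[0,0,-4],[0,0,0],-1],
  [[0,0,0],[0,0,0],-1],
  [[0,0,0],[0,0,0],-1],
])

```text
time: 26.3
eef_pos: [0.5523, -0.4077, 0.196]
ee_rot: [0.982, 0.189, 0.0, 0.0]
force: [-0.4, 0.3, -0.5]
grip_width: 0.0853
gripper_force: 0.0
```

Run:
```python
from look import *
look("wr",(.5528,-.4084),[(.075,.032)]);look("wr2",(.5528,-.4084),[(.079,.076),(.079,.073)])
go([.6656,.1375,.2])
```

```text
wr [ 0.5536 -0.4093]
wr2 [ 0.553  -0.4083]
tcp [ 0.5514 -0.4069  0.1935] shift cm [ 30.79 -46.33  -0.56] y-axis [ 0.371 -0.929 -0.003] z [-0.002  0.002 -1.   ]
```

View pics/wr_v.png

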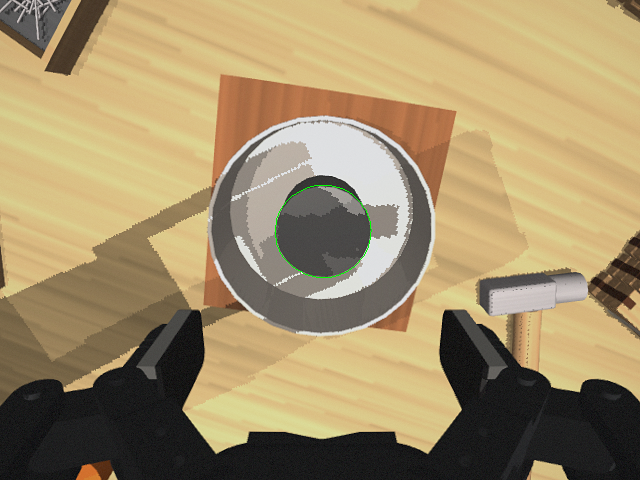

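The cup stands inside the pan at (323,230), at its expected height and size. That was my 14th picture, so from here I check with numbers. Now the large lid.

>>> carry_out([
  [[3.08,-4.6,0],[0,0,0],-1],
  [[3.08,-4.6,0],[0,0,0],-1],
  [[3.08,-4.6,0],[0,0,0],-1],
  [[3.08,-4.6,0],[0,0,0],-1],
  [[3.08,-4.6,0],[0,0,0],-1],
])

```text
time: 27.02
eef_pos: [0.6092, -0.135, 0.1932]
ee_rot: [0.982, 0.189, -0.001, -0.001]
force: [1.0, 0.3, 0.6]
grip_width: 0.0856
gripper_force: 0.0
```

>>> carry_out([
  [[3.08,-4.6,0],[0,0,0],-1],
  [[3.08,-4.6,0],[0,0,0],-1],
  [[3.08,-4.6,0],[0,0,0],-1],
  [[3.08,-4.6,0],[0,0,0],-1],
  [[3.08,-4.6,0],[0,0,0],-1],
])

```text
time: 27.65
eef_pos: [0.6669, 0.1352, 0.193]
ee_rot: [0.982, 0.189, -0.002, -0.0]
force: [1.3, -0.5, -0.0]
grip_width: 0.0851
gripper_force: 0.0
```

>>> carry_out([
  [[0,0,0],[0,0,0],-1],
  [[0,0,0],[0,0,0],-1],
  [[0,0,0],[0,0,0],-1],
])

```text
time: 28.02
eef_pos: [0.6673, 0.1321, 0.1944]
ee_rot: [0.982, 0.188, -0.001, 0.0]
force: [0.2, -0.5, 0.6]
grip_width: 0.0855
gripper_force: 0.0
```

Run:
```python
from look import *
look("wl",(.6656,.1375),[(.015,.0845)]);c=look("wl2",(.6656,.1375),[(.041,.013)]);c=look("wl3",(.6656,.1375),[(.041,.013),(.015,.0845)])
# radius check
m=eyes.camera_model("wrist"); G=grad(cv2.imread("pics/wl.png"))
for rad in np.arange(.076,.094,.002): print(round(rad,3),map_coordinates(G,proj("wrist",circ(c,.015,rad),m).T[::-1],order=1).mean().round(1),end=" ")
go([*c,.019])
```

```text
wl [0.6662 0.1365]
wl2 [0.6668 0.1362]
wl3 [0.6665 0.1365]
0.076 2.4 0.078 2.8 0.08 3.1 0.082 7.2 0.084 14.5 0.086 6.4 0.088 4.0 0.09 3.9 0.092 3.7 tcp [0.6678 0.1322 0.1952] shift cm [ 0.04 -0.45 17.62] y-axis [ 0.369 -0.929  0.   ] z [-0. -0. -1.]
```

>>> carry_out([
  [[0.05,-0.42,5],[0,0,0],-1],
  [[0,0,5],[0,0,0],-1],
  [[0,0,4.5],[0,0,0],-1],
  [[0,0,2],[0,0,0],-1],
  [[0,0,0.6],[0,0,0],-1],
])

```text
time: 28.8
eef_pos: [0.6662, 0.1371, 0.0233]
ee_rot: [0.982, 0.188, -0.001, -0.0]
force: [-0.3, 0.0, 0.3]
grip_width: 0.0854
gripper_force: 0.0
```

>>> carry_out([
  [[0,0,0.4],[0,0,0],-1],
  [[0,0,0],[0,0,0],-1],
  [[0,0,0],[0,0,0],-1],
])

```text
time: 29.18
eef_pos: [0.6681, 0.1379, 0.0221]
ee_rot: [0.982, 0.189, 0.001, 0.0]
force: [-0.1, 0.2, -0.1]
grip_width: 0.0853
gripper_force: 0.0
```

>>> carry_out([
  [[-0.05,0.1,0.3],[0,0,0],-1],
  [[0,0,0],[0,0,0],-1],
  [[0,0,0],[0,0,0],-1],
])

```text
time: 29.55
eef_pos: [0.6666, 0.1366, 0.0172]
ee_rot: [0.982, 0.189, -0.0, -0.0]
force: [-0.6, 0.6, 0.7]
grip_width: 0.0854
gripper_force: 0.0
```

>>> carry_out([
  [[0,0,0],[0,0,0],1],
  [[0,0,0],[0,0,0],1],
  [[0,0,0],[0,0,0],1],
  [[0,0,0],[0,0,0],1],
  [[0,0,0],[0,0,0],1],
])

```text
time: 30.18
eef_pos: [0.667, 0.1366, 0.0176]
ee_rot: [0.982, 0.189, 0.0, 0.0]
force: [0.3, -0.4, 1.9]
grip_width: 0.0246
gripper_force: 59.1
```

>>> carry_out([
  [[0,0,-1],[0,0,0],1],
  [[0,0,-4],[0,0,0],1],
  [[0,0,-5],[0,0,0],1],
  [[0,0,-5],[0,0,0],1],
  [[0,0,-2],[0,0,0],1],
])

```text
time: 30.8
eef_pos: [0.6689, 0.1369, 0.1922]
ee_rot: [0.982, 0.189, 0.004, 0.0]
force: [-0.4, -1.1, -0.7]
grip_width: 0.0238
gripper_force: 59.1
```

Run:
```python
from look import *
s=r.read_state(); p=s["eef_pos"]; print(s["force"],s["grip_width"],s["wrist_torque"])
for dz in(.018,.02,.022): look("wlg",p[:2],[(p[2]-dz+.015,.0845)])
go([.553,-.4083,.15])
```

```text
[-0.39122292 -1.10757953 -0.6727604 ] 0.023782386769108696 [ 0.02351684  0.00970143 -0.01428214]
wlg [0.668  0.1354]
wlg [0.6693 0.1353]
wlg [0.6681 0.1354]
tcp [0.6668 0.1366 0.1876] shift cm [-30.78  46.39   3.74] y-axis [ 0.371 -0.929  0.   ] z [ 0.001  0.    -1.   ]
```

>>> carry_out([
  [[-1.5,2.3,0],[0,0,0],1],
  [[-2.5,3.8,0],[0,0,0],1],
  [[-3,4.5,0],[0,0,0],1],
  [[-3,4.5,0],[0,0,0],1],
  [[-3,4.5,0],[0,0,0],1],
])

```text
time: 31.58
eef_pos: [0.6158, -0.0945, 0.183]
ee_rot: [0.982, 0.189, -0.003, -0.001]
force: [0.5, -0.1, -1.6]
grip_width: 0.0242
gripper_force: 59.1
```

>>> carry_out([
  [[-3,4.5,0],[0,0,0],1],
  [[-3,4.5,0],[0,0,0],1],
  [[-3,4.5,0],[0,0,0],1],
  [[-3,4.5,0],[0,0,0],1],
  [[-3,4.5,0],[0,0,0],1],
])

```text
time: 32.2
eef_pos: [0.5603, -0.3584, 0.1828]
ee_rot: [0.982, 0.189, -0.002, -0.003]
force: [0.2, 1.1, -1.9]
grip_width: 0.0242
gripper_force: 59.1
```

>>> carry_out([
  [[-2.1,3.2,0],[0,0,0],1],
  [[-0.7,1.1,0],[0,0,0],1],
  [[0,0,0],[0,0,0],1],
  [[0,0,0],[0,0,0],1],
  [[0,0,0],[0,0,0],1],
])

```text
time: 32.83
eef_pos: [0.5532, -0.4069, 0.1871]
ee_rot: [0.982, 0.19, -0.0, -0.0]
force: [0.7, -0.4, -0.9]
grip_width: 0.0238
gripper_force: 59.1
```

Run:
```python
from look import *
s=r.read_state(); p=s["eef_pos"]; print(s["force"],s["grip_width"])
look("wlh",p[:2],[(p[2]-.0026,.0845)]); go([.553,-.4083,.0846])
look("wlh2",p[:2],[(p[2]-.0026,.0845)]); go([.553,-.4083,.0846])
```

```text
[ 0.67090589 -0.37938922 -0.86243094] 0.02375022400321929
wlh [ 0.5525 -0.4088]
tcp [ 0.5532 -0.4071  0.1874] shift cm [-0.07  0.11 10.28] y-axis [ 0.372 -0.928 -0.   ] z [ 0.  0. -1.]
wlh2 [ 0.5526 -0.409 ]
tcp [ 0.5532 -0.4073  0.1875] shift cm [-0.06  0.08 10.29] y-axis [ 0.372 -0.928  0.   ] z [ 0.  0. -1.]
```

>>> carry_out([
  [[0,0,3],[0,0,0],1],
  [[0,0,3],[0,0,0],1],
  [[0,0,2],[0,0,0],1],
  [[0,0,0],[0,0,0],1],
  [[0,0,0],[0,0,0],1],
])

```text
time: 33.55
eef_pos: [0.5535, -0.4091, 0.1086]
ee_rot: [0.982, 0.189, 0.001, 0.001]
force: [0.5, 0.6, -0.3]
grip_width: 0.0241
gripper_force: 59.1
```

Run:
```python
from look import *
s=r.read_state(); p=s["eef_pos"]; print(s["force"])
look("wlk",p[:2],[(p[2]-.0026,.0845)]); go([.553,-.4083,.0846])
```

```text
[ 0.48304344  0.56550442 -0.26019935]
wlk [ 0.5528 -0.411 ]
tcp [ 0.5537 -0.4094  0.1092] shift cm [-0.03 -0.14  2.46] y-axis [ 0.371 -0.929  0.003] z [ 0.002 -0.002 -1.   ]
```

>>> carry_out([
  [[0,-0.12,0.5],[0,0,0],1],
  [[0,0,0.7],[0,0,0],1],
  [[0,0,0.6],[0,0,0],1],
  [[0,0,0.2],[0,0,0],1],
  [[0,0,0],[0,0,0],1],
])

```text
time: 34.22
eef_pos: [0.552, -0.4073, 0.0868]
ee_rot: [0.982, 0.189, -0.0, -0.0]
force: [-0.2, -0.1, -1.6]
grip_width: 0.024
gripper_force: 59.1
```

>>> carry_out([
  [[0,0,0.2],[0,0,0],1],
  [[0,0,0.1],[0,0,0],1],
  [[0,0,0],[0,0,0],1],
])

```text
time: 34.6
eef_pos: [0.5523, -0.4076, 0.0846]
ee_rot: [0.982, 0.189, 0.0, 0.0]
force: [-0.3, -0.0, -0.7]
grip_width: 0.024
gripper_force: 59.2
```

>>> carry_out([
  [[0,0,0.1],[0,0,0],1],
  [[0,0,0.1],[0,0,0],1],
  [[0,0,0],[0,0,0],1],
])

```text
time: 34.98
eef_pos: [0.5524, -0.4076, 0.0846]
ee_rot: [0.982, 0.189, -0.0, 0.0]
force: [-3.4, 1.9, 8.3]
grip_width: 0.0238
gripper_force: 60.1
```

The lid is seated at the expected height (TCP 0.0846). I release, rise and verify.

>>> carry_out([
  [[0,0,0],[0,0,0],-1],
  [[0,0,0],[0,0,0],-1],
  [[0,0,0],[0,0,0],-1],
  [[0,0,0],[0,0,0],-1],
  [[0,0,0],[0,0,0],-1],
])

```text
time: 35.6
eef_pos: [0.5522, -0.4074, 0.0821]
ee_rot: [0.982, 0.189, -0.0, -0.0]
force: [-0.5, -0.1, 1.0]
grip_width: 0.0853
gripper_force: 0.0
```

>>> carry_out([
  [[0,0,-2],[0,0,0],-1],
  [[0,0,-5],[0,0,0],-1],
  [[0,0,-5],[0,0,0],-1],
  [[0,0,0],[0,0,0],-1],
  [[0,0,0],[0,0,0],-1],
])

```text
time: 36.22
eef_pos: [0.5524, -0.4076, 0.2036]
ee_rot: [0.982, 0.189, 0.0, 0.001]
force: [-0.1, 0.4, -1.2]
grip_width: 0.0854
gripper_force: 0.0
```

Run:
```python
from look import *
m=eyes.camera_model("wrist")
c=look("wf",(.553,-.4083),[(.082,.0845)]);look("wf2",(.553,-.4083),[(.108,.013)])
ims={n:eyes.camera(n) for n in("top","scene")}
print(fit((.553,-.4083),[(.082,.0845)],ims))
# level check: free tilt in wrist view
G=grad(cv2.imread("pics/wf.png"))
def cost(v):
    P=circ(v[:2],v[2],.0845); P[:,2]+=(P[:,0]-v[0])*v[3]+(P[:,1]-v[1])*v[4]
    return -map_coordinates(G,proj("wrist",P,m).T[::-1],order=1).mean()
print(de(cost,[(.545,.561),(-.416,-.400),(.07,.095),(-.1,.1),(-.1,.1)],seed=2).x.round(4))
a=cv2.imread("pics/top0.png"); 
for n,(u,v) in dict(small=(185,298),tray=(390,143),tool=(260,272),cage=(385,268)).items():
    print(n,cv2.absdiff(a,ims["top"])[v-20:v+20,u-20:u+20].mean().round(1))
print(r.read_state()["time"])
```

```text
wf [ 0.5523 -0.4087]
wf2 [ 0.5527 -0.4088]
[[ 0.5517 -0.4095]
 [ 0.5528 -0.4064]
 [ 0.5525 -0.4077]]
[ 0.5521 -0.4091  0.079  -0.0029 -0.0007]
small 16.2
tray 9.1
tool 14.2
cage 12.3
36.425
```

The lid is centred within 1 mm of the pan axis, level to under 0.3°, and at the right height. I hand in.

```bash
python3 -c "
from workcell import r
print(r.hand_in())"
```

```text
the job is handed in; nothing more can be done
None
```

The feeder is made up on the board in the order asked (pan, sleeve, cup, lid) and handed in at 36 s; by my measurements the pan and lid are within about 1 mm of the feed hole and the lid is level, but I did not check the bystanders precisely, only kept the arm clear of them.

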